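# Open the media cabinet by its paddle latch

### The job

Open the small grey steel media cabinet on the bench: lift its black paddle handle, with the door still shut, until you feel it come up against its stop, which frees the hidden pawl, then swing the door open to about a right angle and let go of it. Go gently, by feel: do not force the latch, do not drag at the door before it is free, do not fling the door, and leave the things standing on and beside the cabinet where they are.

Things in the scene. Friction and masses are not known exactly. Their poses are not given: they have to be found in the camera images.
- cabinet: Small grey sheet-steel media cabinet fixed to the bench, 200 deep (its x) x 280 wide (its y) x 200 mm tall (z). Origin: centre of its underside. Its front, closed by the door, looks along its own -x; its own +z is up.
- door (a joint): Angle of the upright grey door (280 wide, 200 tall, 16 mm thick) on its vertical hinge: 0 shut, grows as the free edge swings out of the front, counter-clockwise seen from above; stop at 1.85 rad. It stays where it is left (0.12 N m of hinge friction). Shut, a hidden pawl locks it with about 3 mm of play at the latch; beyond about 0.12 rad the pawl is out and the paddle may be let go.
- door_hinge (a point): Point on the hinge line, 145 mm above the bench, at the -y edge of the cabinet's front (cabinet frame: -108, -140, 145 mm), in the door's mid-plane. It turns with the door: its +y runs along the door to the free edge, its -x is the outward normal; with the door shut its axes are the cabinet's.
- paddle (a joint): Angle of the black paddle handle: 0 level (rest), grows as its outer end is lifted. A spring (2 to 4 N at the grip point) returns it when let go. It pivots about a level line parallel to the door, 16 mm outside the door's mid-plane, 235 mm from the hinge line, 145 mm above the bench. Each radian draws the pawl down 50 mm.
- paddle_grip (a point): Where to hold the paddle: on its centre line, 70 mm from its pivot. It is a level bar standing straight out of the door near its free edge, 90 long, 28 wide (along the door), 10 mm thick (top 5 mm above this point), with a lip down to 13 mm below at its end. Pinch it by its two sides from above. Axes: x from tip to pivot, y along the door to its free edge, z up when level; they turn with it.
- pawl: Hidden steel pawl, 10 x 24 x 30 mm, behind the door. Lifting the paddle draws it down, clear of the keeper at a paddle angle that differs each time (0.14 to 0.62 rad). About 0.07 rad later (5 mm at the grip) it lands on a firm rubber stop: the lifting force then climbs sharply. Between clear and stop the door is free. Origin: on the paddle's pivot line at rest.
- strike: Hidden strike fixed inside the cabinet (origin: cabinet frame -72, 95, 140 mm). It carries the keeper and rubber stop, set by hand to a height that cannot be measured, only felt. More than 30 N between pawl and strike spoils the latch: about 21 N of lift at the grip beyond the spring, once on the stop, or 30 N of pull on the locked door.
- tin: Low steel bowl, 70 wide, 40 tall, on top of the cabinet (sizes in mm). Bystander, to be left where it is. Origin: centre of its underside.
- stamp: Wooden hand stamp, 36 wide, 64 tall, standing on top of the cabinet (sizes in mm). Bystander, to be left where it is. Origin: centre of its underside.
- cassette: Grey media case standing on edge beside the cabinet, 110 x 26 x 105 tall (sizes in mm). Bystander, to be left where it is. Origin: centre of its underside.

How it is judged:
By the outcome, as a careful person would: the job done as asked, in the order asked, and still so for the second after the job is handed in, with the robot touching nothing.
It also fails if it takes over 67 s, if anything falls off the work surface, if the arm or the gripper's body presses on something with over 40 N, if the wrist force passes 120 N, or if a joint passes its speed limit or range.

### The arm

A 6-joint arm with a two-finger parallel gripper is mounted at the origin on the work surface. World frame = base frame: x ahead of the robot, y to its left, z up, the work surface at z = 0. Lengths are in mm, angles in rad, forces in N, time in s.
With the tool pointing down it reaches from about 275 to 1000 mm from the base axis. Payload 8.4 kg.
Tool frame: the origin (TCP) lies between the finger pads; the fingertips stand 22 mm ahead of it and the grasp point (between the pads) lies 3 mm ahead of it (r.nose_length is the z of the fingertips in the tool frame, in mm); z points along the fingers, y is the line along which they close (so a half turn about z gives the same grasp; the last joint's range is limited). The gripper opens to 85 mm and grips with 20 to 120 N. Pads are 22 mm wide; open, the fingers measure 114 mm over their backs; the gripper's body (76 mm by 85 mm) begins 54 mm behind the grasp point. The pads swing forward as they close: fully open they stand 13 mm farther back than shut.
Start: joints at [1.289, 0.353, 1.633, -0, 1.155, -0.002], TCP at [172.601, 600.697, 253.281] pointing down, gripper open.
Joint ranges: [-2.63, 2.63], [-0.92, 2.1], [0.06, 2.66], [-1.3, 4.44], [0, 2.69], [-3.02, 3.02]. Speed limits (rad/s): [2.22, 2.22, 2.79, 3.14, 3.14, 3.14].

### API

Orientations are given as [roll, pitch, yaw] about the fixed x, y, z axes, in that order (R = Rz(yaw) Ry(pitch) Rx(roll)).
In Python, from rig import r, cams gives the robot as it stands.
- The arm moves only by the shell command python3 -m handwheel 'ROWS' [FORCE]. ROWS is rows parted by semicolons, their numbers by spaces, 1 to 5 of them, each of 7 numbers: a rotation vector rx, ry, rz in rad, then dx, dy, dz in mm, then the opening from 0.0 (shut) to 1.0 (fully open); each row shifts and turns the commanded pose from where the row before left it, along the tool's axes as they then stand; what a row does not reach is not made up. A row lasts 1/12 s, in which the tool goes at most 41.7 mm and 0.125 rad, less where a joint would pass 70% of its speed; a pose out of reach is approached as far as the arm can. The fingers move at their own pace and stop on an object; FORCE is the grip in N (left out, the last holds). Time passes only in rows, so rows that do not move let the fingers close. It prints the time, the measured TCP pose, the force, the opening and the grip force at its end.
- r.sense(): the state, without advancing time (a new reading comes with each control period).
- cams.grab_frame(name): name is "scene" or "side" or "wrist"; returns the picture (420x560x3 uint8, red, green, blue); there is no depth.
- cams.camera_params(name): a dict with "fx", "fy", "cx", "cy" (pixels), "rvec" (rotation vector, rad) and "tvec" (3), from world to camera coordinates, as OpenCV has them. Camera axes: x right, y down, z forward; pixel columns grow to the right and rows downward; lengths in mm; the calibration is good to about 2 mm. A picture is of the moment at which its call begins: read the wrist's pose just before it. camera_params takes no time and is no camera call; for the wrist camera it gives the pose at the moment of the call.
- r.sign_off(): hands the job in; it is judged then, once.
The state is a dict: "clock": time; "qpos": joint angles; "qvel": joint speeds; "joint_efforts": joint torques, N m; "eef_pos": TCP position; "tcp_rot": TCP orientation; "contact_force": force on the tool from outside, world axes, zero at the start; "wrist_torque": the same for the moment, N m; "opening": opening from 0.0 (shut) to 1.0 (fully open); "grasp_force": force on a finger pad.
Only numpy, scipy, OpenCV 4.12 (cv2) and the standard library are available. Lean on these libraries where they do the work, as an engineer would, in place of code of your own. Each camera call takes 0.05 s, during which the arm holds its last target. There are 200 camera calls.

## Working session

There is one attempt and no reset: what is moved stays moved. The work goes in short steps, Python scripts to look and compute and a shell command to move; the robot and the scene stay as the last step left them, time stands still between calls to the robot, and variables do not carry over. Pictures are saved under pics/ and viewed, at most 10 in all, crops included, and the job is handed in when it is done.

```bash
mkdir -p pics; ls; python3 - <<'E'
from rig import r,cams
import cv2,numpy as np
s=r.sense();print(s)
for n in("scene","side"):
    cv2.imwrite(f"pics/{n}0.png",cams.grab_frame(n)[:,:,::-1]);print(n,cams.camera_params(n))
E
```

```text
pics
{'clock': 0.0, 'qpos': array([ 1.28858862e+00,  3.53681478e-01,  1.63415844e+00, -3.25963171e-05,
        1.15518927e+00, -2.39778370e-03]), 'qvel': array([ 1.69279351e-04,  5.07660880e-05, -9.63812671e-04, -3.92210490e-04,
        1.79174050e-03,  1.01444686e-03]), 'joint_efforts': array([ 3.16533449e-03, -6.05267000e+01, -3.42073345e+01,  3.25371839e-04,
        9.30694048e-03, -3.93612993e-05]), 'eef_pos': array([172.48854762, 600.25076737, 252.53044309]), 'tcp_rot': array([-3.14015605e+00,  2.63579187e-05,  2.86179594e+00]), 'contact_force': array([-0.06795178, -0.48503598, -0.87227505]), 'wrist_torque': array([ 0.03915023, -0.00144065,  0.01591532]), 'grasp_force': 0.0, 'opening': 0.9974457264516308}
scene {'fx': 486.9780676065741, 'fy': 486.9780676065741, 'cx': 281.5065005297898, 'cy': 208.29596474637995, 'rvec': array([ 0.94171101,  2.49883951, -1.00649108]), 'tvec': array([ 502.86103625,  -57.88113658, 1296.02157583])}
side {'fx': 488.97562338636436, 'fy': 488.97562338636436, 'cx': 282.8134960557942, 'cy': 204.1596903478105, 'rvec': array([ 2.2664993 , -0.619797  ,  0.23938757]), 'tvec': array([-557.36513347,  188.25634123,  896.33947085])}
```

View pics/scene0.png

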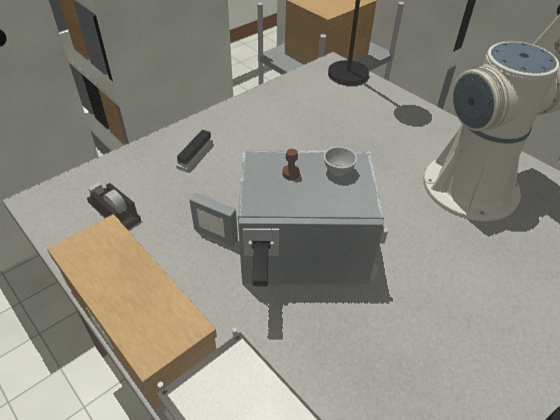

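View pics/side0.png

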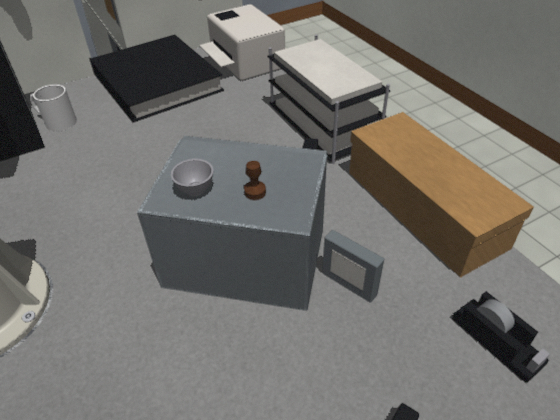

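The scene view shows the cabinet with its top corners near (244,152), (370,152), (382,218) and (239,216). The paddle runs from (261,243) to (260,283). The side view shows the cabinet's back and top, with the back-top corners near (185,140) and (327,150) at the front. I'll enlarge the scene view and cast rays.

```bash
cat > h.py <<'E'
import numpy as np,cv2
from rig import r,cams
def cast(p,name,z,par=None):
    c=par or cams.camera_params(name);R=cv2.Rodrigues(c["rvec"])[0];o=-R.T@c["tvec"]
    d=R.T@np.array([(p[0]-c["cx"])/c["fx"],(p[1]-c["cy"])/c["fy"],1]);return o+d*(z-o[2])/d[2]
def proj(P,name,par=None):
    c=par or cams.camera_params(name);K=np.array([[c["fx"],0,c["cx"]],[0,c["fy"],c["cy"]],[0,0,1]])
    return cv2.projectPoints(np.float64(P).reshape(-1,3),c["rvec"],c["tvec"],K,None)[0][:,0]
E
python3 - <<'E'
from h import *
for p in [(244,152),(370,152),(382,218),(239,216)]:print("scene",p,cast(p,"scene",200).round(1))
for p in [(189,139),(327,150),(310,220),(149,212)]:print("side",p,cast(p,"side",200).round(1))
for p in[(252,283),(267,284),(254,243),(269,243)]:print(p,cast(p,"scene",150).round(1))
a=cv2.imread("pics/scene0.png")[140:300,220:400];cv2.imwrite("pics/c1.png",cv2.resize(a,None,fx=3.7,fy=3.7,interpolation=2))
E
```

```text
scene (244, 152) [ 516.7 -305.7  200. ]
scene (370, 152) [ 305.6 -126.5  200. ]
scene (382, 218) [440.1  20.5 200. ]
scene (239, 216) [ 644.2 -161.7  200. ]
side (189, 139) [449.6   8.9 200. ]
side (327, 150) [ 651.9 -154.7  200. ]
side (310, 220) [ 530.3 -288.5  200. ]
side (149, 212) [ 319.9 -140.5  200. ]
(252, 283) [702.2 -53.8 150. ]
(267, 284) [683.1 -34.4 150. ]
(254, 243) [ 639.2 -124.5  150. ]
(269, 243) [ 617.1 -105.4  150. ]
```

View pics/c1.png

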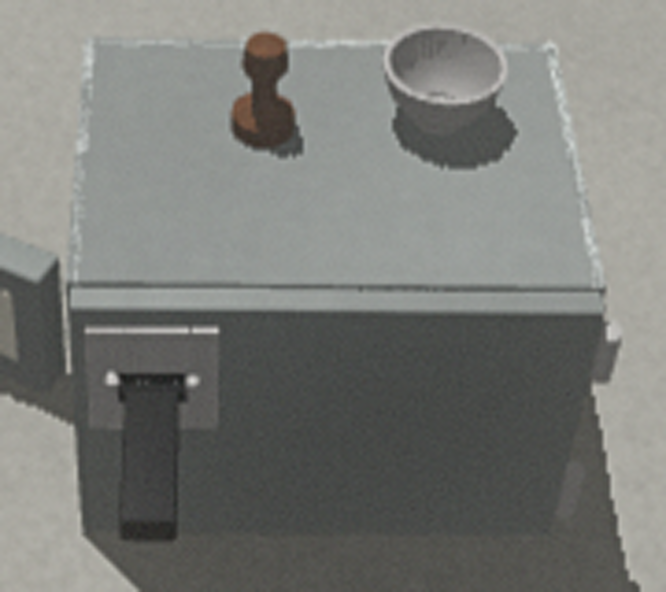

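The crop shows the door's front-top edge from about (238.9,223.3) to (383.8,223.8) in full-image pixels. The hinge is on the right. The paddle's tip-top edge runs from (252.7,280.8) to (268.1,280.8). I'll fit the cabinet pose to these points.

```bash
cat >> h.py <<'E'
from scipy.optimize import least_squares
from scipy.spatial.transform import Rotation as Ro
E
python3 - <<'E'
from h import *
ob=[("scene",(244.3,151.4),(100,140,200)),("scene",(370,151.9),(100,-140,200)),("scene",(238.9,223.3),(-116,140,200)),("scene",(383.8,223.8),(-116,-140,200)),
("side",(189,139),(-116,-140,200)),("side",(327,150),(-116,140,200)),("side",(310,220),(100,140,200)),("side",(149,212),(100,-140,200)),
("scene",(252.7,280.8),(-214,109,150)),("scene",(268.1,280.8),(-214,81,150))]
W=lambda v,P:Ro.from_euler('z',v[2]).apply(P)+[v[0],v[1],0]
f=lambda v:np.concatenate([proj(W(v,P),n)[0]-p for n,p,P in ob])
s=least_squares(f,[480,-140,-2.3],x_scale=[10,10,.1],loss='soft_l1');print(s.x,f(s.x).round(1).reshape(-1,2).tolist())
v=s.x
print("hinge",W(v,[-108,-140,145]),"grip",W(v,[-108-16-70,95,145]),"pivot",W(v,[-124,95,145]),"out",W([0,0,v[2]],[-1,0,0]))
R=Ro.from_rotvec
t=r.sense();T=Ro.from_euler('xyz',t["tcp_rot"]);print(T.as_matrix().round(3), "tool y yaw", np.arctan2(*T.as_matrix()[:2,1][::-1]))
E
```

```text
[ 475.84062681 -145.28752727   -2.28943128] [[-1.8, -1.2], [-0.3, -0.5], [-1.7, -0.5], [1.5, -0.1], [-6.4, -6.3], [1.2, -2.3], [0.3, 13.4], [-11.6, -1.1], [-0.0, 0.5], [0.0, 0.5]]
hinge [441.56455313  28.17471869 145.        ] grip [675.06902779 -61.8067256  145.        ] pivot [ 628.9839813  -114.49608402  145.        ] out [0.65835781 0.75270512 0.        ]
[[-0.961  0.276 -0.   ]
 [ 0.276  0.961 -0.001]
 [-0.    -0.001 -1.   ]] tool y yaw 1.2909426576813101
```

```bash
python3 - <<'E'
from h import *
a=cv2.imread("pics/side0.png")[120:310,140:340];cv2.imwrite("pics/c2.png",cv2.resize(a,None,fx=3,fy=3,interpolation=2))
E
```

```text
(no output)
```

View pics/c2.png

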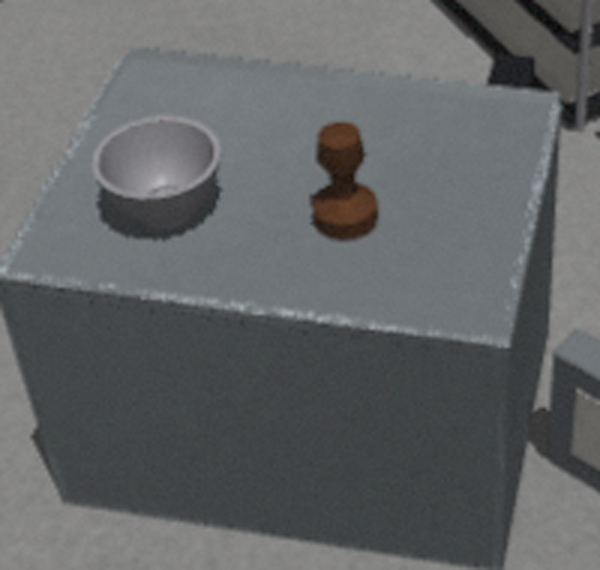

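The side crop gives top corners at (183.3,137.3), (326,151.7), (309.3,235) and (141.3,211.3). The back-bottom corners are at (161.7,287.3) and (306.7,309.3). I'll refit with these.

```bash
python3 - <<'E'
from h import *
ob=[("scene",(244.3,151.4),(100,140,200)),("scene",(370,151.9),(100,-140,200)),("scene",(238.9,223.3),(-116,140,200)),("scene",(383.8,223.8),(-116,-140,200)),
("side",(183.3,137.3),(-116,-140,200)),("side",(326,151.7),(-116,140,200)),("side",(309.3,235),(100,140,200)),("side",(141.3,211.3),(100,-140,200)),
("side",(161.7,287.3),(100,-140,0)),("side",(306.7,309.3),(100,140,0)),
("scene",(252.7,280.8),(-214,109,150)),("scene",(268.1,280.8),(-214,81,150))]
W=lambda v,P:Ro.from_euler('z',v[2]).apply(P)+[v[0],v[1],0]
f=lambda v:np.concatenate([proj(W(v,P),n)[0]-p for n,p,P in ob])
s=least_squares(f,[480,-140,-2.3],x_scale=[10,10,.1],loss='soft_l1');print(s.x,f(s.x).round(1).reshape(-1,2).tolist())
v=s.x;np.save("v.npy",v)
g=W(v,[-194,95,145]);Rc=Ro.from_euler('z',v[2])
print("hinge",W(v,[-108,-140,145]),"grip",g,"pivot",W(v,[-124,95,145]))
# tool: z down, y along cabinet y (either sign)
t=r.sense();T=Ro.from_euler('xyz',t["tcp_rot"])
for k in(1,-1):
    y=Rc.apply([0,k,0]);z=np.array([0,0,-1.]);x=np.cross(y,z);D=Ro.from_matrix(np.c_[x,y,z])
    print(k,"tool-frame rotvec",(T.inv()*D).as_rotvec().round(3))
print("delta to grip in world",g-t["eef_pos"],"in tool",T.inv().apply(g-t["eef_pos"]))
E
```

```text
[ 474.772462   -145.78521305   -2.29238358] [[-1.5, -1.6], [-0.0, -0.7], [-1.6, -1.1], [1.5, -0.4], [-0.9, -4.4], [2.0, -3.5], [0.3, -0.9], [-4.6, -0.2], [-1.1, -0.8], [0.7, 0.1], [-0.1, -0.2], [-0.1, -0.1]]
hinge [441.00864955  27.77747006 145.        ] grip [674.24645475 -62.89295637 145.        ] pivot [ 628.00605453 -115.44602847  145.        ]
1 tool-frame rotvec [-1.000e-03  1.000e-03  2.013e+00]
-1 tool-frame rotvec [-1.000e-03 -1.000e-03 -1.129e+00]
delta to grip in world [ 501.72621337 -663.20751767 -107.62319691] in tool [-665.39367836 -498.68976103  108.24015998]
```

```bash
python3 - <<'E'
from h import *
print("rack foot",cast((337,158),"side",0).round(),cast((272,110),"side",0).round())
print("box corner",cast((353,165),"side",0).round(),"cassette top",[cast(p,"scene",105).round() for p in((191,197),(237,210),(192,199))])
v=np.load("v.npy");h=np.array([441,27.8]);
for a in(0,.4,.8,1.2,1.57):print(a,(h+Ro.from_euler('z',v[2]+a).apply([-86,235,0])[:2]).round())
T=Ro.from_euler('xyz',r.sense()["tcp_rot"]);print(T.as_rotvec(),proj([674.2,-62.9,145],"scene"))
E
python3 -m handwheel '0 0 0.125 -30 -24 0 1; 0 0 0.125 -30 -24 0 1; 0 0 0.125 -30 -24 0 1;0 0 0.125 -30 -24 0 1'  20
```

```text
rack foot [807.  17.   0.] [775. 285.   0.]
box corner [825. -25.   0.] cassette top [array([ 637., -352.,  105.]), array([ 584., -252.,  105.]), array([ 639., -345.,  105.])]
0 [674. -63.]
0.4 [691.  35.]
0.8 [669. 132.]
1.2 [610. 212.]
1.57 [532. 261.]
[-4.38137659e-01 -3.11072871e+00  1.90366771e-03] [[260.63411601 273.41052686]]
clock: 0.43
eef_pos: [236.6, 460.8, 252.7]
tcp_rot: [-3.141, 0.0, 2.356]
contact_force: [0.3, -0.2, 0.2]
opening: 1.003
grasp_force: 0.0
```

```bash
python3 -m handwheel '0 0 0.125 0 0 0 1; 0 0 0.125 0 0 0 1; 0 0 0.125 0 0 0 1;0 0 0.125 0 0 0 1;0 0 0.125 0 0 0 1' >/dev/null
python3 -m handwheel '0 0 0.125 0 0 0 1; 0 0 0.125 0 0 0 1; 0 0 0.125 0 0 0 1;0 0 0.125 0 0 0 1;0 0 0.125 0 0 0 1' >/dev/null
python3 -m handwheel '0 0 0.125 0 0 0 1; 0 0 0.125 0 0 0 1; 0 0 0 0 0 0 1; 0 0 0 0 0 0 1'
cat >> h.py <<'E'
def delta(P,D=None):
    t=r.sense();T=Ro.from_euler('xyz',t["tcp_rot"]);d=T.inv().apply(np.array(P)-t["eef_pos"])
    print("pos",t["eef_pos"].round(1),"d tool",d.round(1),"F tool",T.inv().apply(t["contact_force"]).round(1),"F",t["contact_force"].round(1))
    if D is not None:print("rot",(T.inv()*D).as_rotvec().round(3))
def D0():
    y=Ro.from_euler('z',np.load("v.npy")[2]).apply([0,1,0]);z=np.array([0,0,-1.]);return Ro.from_matrix(np.c_[np.cross(y,z),y,z])
E
python3 -c "
from h import *
delta([674.2,-62.9,230],D0());print(r.sense()['qpos'])"
```

```text
clock: 1.6
eef_pos: [235.8, 462.1, 253.0]
tcp_rot: [3.141, 0.0, 0.866]
contact_force: [0.2, 0.7, -0.4]
opening: 1.0
grasp_force: 0.0
pos [235.8 462.1 253. ] d tool [-115.7  674.1   23.2] F tool [ 0.7 -0.3  0.4] F [ 0.2  0.7 -0.4]
rot [0.    0.    0.017]
[ 1.09611658e+00  1.88210705e-01  1.85815913e+00 -1.30453709e-05
  1.09573790e+00  1.80112953e+00]
```

```bash
python3 -m handwheel '0 0 0.017 -6 35 0 1; 0 0 0 -6 35 0 1; 0 0 0 -6 35 0 1; 0 0 0 -6 35 0 1; 0 0 0 -6 35 0 1' >/dev/null
python3 -m handwheel '0 0 0 -6 35 0 1; 0 0 0 -6 35 0 1; 0 0 0 -6 35 0 1; 0 0 0 -6 35 0 1; 0 0 0 -6 35 0 1' >/dev/null
python3 -m handwheel '0 0 0 -6 35 0 1; 0 0 0 -6 35 0 1; 0 0 0 -6 35 0 1; 0 0 0 -6 35 0 1; 0 0 0 -6 35 0 1' >/dev/null
python3 -m handwheel '0 0 0 -6 35 0 1; 0 0 0 -6 35 0 1; 0 0 0 -6 35 0 1; 0 0 0 0 0 0 1; 0 0 0 0 0 0 1'
python3 -c "
from h import *
delta([674.2,-62.9,230],D0());print(r.sense()['qpos'])"
```

```text
clock: 3.27
eef_pos: [636.3, -37.9, 252.6]
tcp_rot: [-3.141, 0.0, 0.846]
contact_force: [-0.9, 0.7, -0.7]
opening: 0.997
grasp_force: 0.0
pos [636.3 -37.9 252.6] d tool [ 6.4 44.9 22.6] F tool [-0.1 -1.1  0.7] F [-0.9  0.7 -0.7]
rot [-0.001  0.    -0.003]
[-6.18405982e-02  3.73093729e-01  1.60540588e+00  1.58869011e-05
  1.16374696e+00  6.62741262e-01]
```

Next I'll move over the grip at z about 230 and check it with the wrist camera.

```bash
python3 -m handwheel '0 0 -0.003 2 15 8 1; 0 0 0 2 15 8 1; 0 0 0 2 15 7 1; 0 0 0 0 0 0 1; 0 0 0 0 0 0 1'
python3 - <<'E'
from h import *
delta([674.2,-62.9,148],D0())
c=cams.camera_params("wrist");a=cams.grab_frame("wrist")
cv2.imwrite("pics/w1.png",a[:,:,::-1]);b=cams.grab_frame("scene");cv2.imwrite("pics/s1.png",b[:,:,::-1])
W=lambda P:Ro.from_euler('z',np.load("v.npy")[2]).apply(P)+[*np.load("v.npy")[:2],0]
print(proj([W(p) for p in[(-214,109,150),(-214,81,150),(-144,109,150),(-144,81,150),(-116,140,200)]],"wrist",c).round(1))
E
```

```text
clock: 3.68
eef_pos: [672.7, -60.8, 229.6]
tcp_rot: [-3.14, 0.001, 0.85]
contact_force: [-0.5, -0.1, 0.7]
opening: 0.999
grasp_force: 0.0
pos [672.7 -60.8 229.6] d tool [-0.5  2.6 81.6] F tool [-0.4 -0.3 -0.7] F [-0.5 -0.1  0.7]
rot [-0.002  0.001  0.001]
[[306.8 196.9]
 [256.1 196.8]
 [303.9 309.6]
 [257.5 309.5]
 [372.8 413.8]]
```

View pics/w1.png

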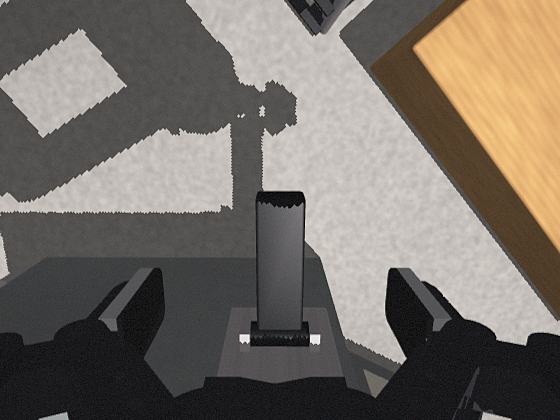

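The wrist view shows the paddle top from (257..305, about 195) to the pivot pin at y≈337, within about 2 mm of the prediction. The fingers straddle it. I'll descend and pinch.

```bash
python3 -m handwheel '0.000 0 0 0 1 16 1; 0 0 0 0 1 16 1; 0 0 0 0 0.6 16 1; 0 0 0 0 0 16 1; 0 0 0 0 0 12 1' >/dev/null
python3 -m handwheel '0 0 0 0 0 5 1; 0 0 0 0 0 0 1; 0 0 0 0 0 0 1'
python3 -c "
from h import *
delta([674.2,-62.9,148],D0())"
```

```text
clock: 4.45
eef_pos: [675.5, -63.1, 149.9]
tcp_rot: [3.141, -0.0, 0.848]
contact_force: [-0.1, -1.0, 0.6]
opening: 0.996
grasp_force: 0.0
pos [675.5 -63.1 149.9] d tool [-0.7 -1.2  1.9] F tool [-0.8  0.6 -0.6] F [-0.1 -1.   0.6]
rot [ 0.    -0.    -0.001]
```

```bash
python3 -m handwheel '0 0 0 0 0 0 0.55;0 0 0 0 0 0 0.5; 0 0 0 0 0 0 0.4; 0 0 0 0 0 0 0.35;0 0 0 0 0 0 0.25' 30;python3 -m handwheel '0 0 0 0 0 0 0.2;0 0 0 0 0 0 0.2; 0 0 0 0 0 0 0.2; 0 0 0 0 0 0 0.2;0 0 0 0 0 0 0.2'
python3 -c "
from h import *
delta([674.2,-62.9,148],D0());print(r.sense()['wrist_torque'])"
```

```text
clock: 4.87
eef_pos: [675.1, -63.0, 149.6]
tcp_rot: [-3.14, -0.0, 0.847]
contact_force: [-7.0, 7.9, 12.1]
opening: 0.317
grasp_force: 34.6
clock: 5.28
eef_pos: [675.0, -62.9, 149.8]
tcp_rot: [-3.141, -0.0, 0.848]
contact_force: [-4.3, 2.6, 5.0]
opening: 0.32
grasp_force: 33.7
pos [675.  -62.9 149.8] d tool [-0.6 -0.6  1.8] F tool [-0.9 -5.  -5. ] F [-4.3  2.6  5. ]
rot [-0.001 -0.    -0.001]
[0.38506734 0.53158274 0.00966497]
```

```bash
cat > g.py <<'E'
import sys
from h import *
# guard: force along paddle lift (tool -z) resisting = F.z_tool >lim
t=r.sense();T=Ro.from_euler('xyz',t["tcp_rot"]);F=T.inv().apply(t["contact_force"])
c=(T.inv()*D0()).as_rotvec()
print("t",round(t["clock"],2),"tilt",-c[1].round(3),"z",t["eef_pos"][2].round(1),"Ftool",F.round(1),"My",T.inv().apply(t["wrist_torque"]).round(2),"grip",round(t["grasp_force"],1))
sys.exit(len(sys.argv)>1 and F[2]>float(sys.argv[1]))
E
python3 -m handwheel '0 0 0 0 -0.5 0 0.2; 0 0.02 0 0 0 -1.4 0.2; 0 0.02 0 0 0 -1.4 0.2; 0 0 0 0 0 0 0.2' >/dev/null; python3 g.py
python3 -m handwheel '0 0.02 0 0 0 -1.4 0.2; 0 0.02 0 0 0 -1.4 0.2; 0 0.02 0 0 0 -1.4 0.2; 0 0 0 0 0 0 0.2' >/dev/null; python3 g.py
python3 -m handwheel '0 0.02 0 0 0 -1.4 0.2; 0 0.02 0 0 0 -1.4 0.2;  0 0 0 0 0 0 0.2' >/dev/null; python3 g.py
```

```text
t 5.62 tilt 0.042 z 152.3 Ftool [ 2.5 -2.6  0.5] My [ 0.5   0.22 -0.11] grip 33.2
t 5.95 tilt 0.102 z 156.5 Ftool [ 1.  -4.  -0.4] My [ 0.61 -0.01 -0.19] grip 33.2
t 6.2 tilt 0.141 z 159.1 Ftool [ 0.1 -4.6 -0.6] My [ 0.7  -0.39 -0.16] grip 33.2
```

```bash
cat >> g.py <<'E'
E
python3 - <<'E'
s=open('g.py').read().split('sys.exit')[0]
s+='''M=T.inv().apply(t["wrist_torque"]);L=F[2]-(M[1]-.15*F[0])/.07;print("   lift",L.round(1))
sys.exit(len(sys.argv)>1 and (F[2]>float(sys.argv[1]) or L>float(sys.argv[2])))
'''
open('g.py','w').write(s)
E
python3 g.py
python3 -m handwheel '0 0.02 0 0 0 -1.4 0.2;  0 0 0 0 0 0 0.2' >/dev/null; python3 g.py 7 14 &&
python3 -m handwheel '0 0.02 0 0 0 -1.4 0.2;  0 0 0 0 0 0 0.2' >/dev/null&& python3 g.py 7 14 &&
python3 -m handwheel '0 0.02 0 0 0 -1.4 0.2;  0 0 0 0 0 0 0.2' >/dev/null&& python3 g.py 7 14
```

```text
t 6.2 tilt 0.141 z 159.1 Ftool [ 0.1 -4.6 -0.6] My [ 0.7  -0.39 -0.16] grip 33.2
   lift 5.3
t 6.37 tilt 0.161 z 160.4 Ftool [-1.2 -4.2 -0.6] My [ 0.7  -0.53 -0.15] grip 33.3
   lift 4.5False
```

```bash
sed -i 's/sys.exit(len(sys.argv)>1 and (\(.*\)))$/sys.exit(int(len(sys.argv)>1 and (\1)))/' g.py; tail -1 g.py
python3 -m handwheel '0 0.02 0 -0.2 0 -1.4 0.2;  0 0 0 0 0 0 0.2' >/dev/null; python3 g.py 7 14 &&
python3 -m handwheel '0 0.02 0 -0.1 0 -1.4 0.2;  0 0 0 0 0 0 0.2' >/dev/null&& python3 g.py 7 14 &&
python3 -m handwheel '0 0.02 0 -0.1 0 -1.4 0.2;  0 0 0 0 0 0 0.2' >/dev/null&& python3 g.py 7 14 &&
python3 -m handwheel '0 0.02 0 -0.1 0 -1.4 0.2;  0 0 0 0 0 0 0.2' >/dev/null&& python3 g.py 7 14
```

```text
sys.exit(int(len(sys.argv)>1 and (F[2]>float(sys.argv[1]) or L>float(sys.argv[2]))))
t 6.53 tilt 0.181 z 161.8 Ftool [-1.5 -5.6 -1.5] My [ 0.73 -0.57 -0.09] grip 33.3
   lift 3.5
t 6.7 tilt 0.201 z 163.1 Ftool [-1.2 -5.  -1.3] My [ 0.72 -0.53 -0.12] grip 33.3
   lift 3.9
t 6.87 tilt 0.221 z 164.5 Ftool [-1.6 -4.8 -1.8] My [ 0.79 -0.59 -0.18] grip 33.3
   lift 3.3
t 7.03 tilt 0.241 z 165.9 Ftool [-1.4 -4.5 -1. ] My [ 0.74 -0.61 -0.14] grip 33.3
   lift 4.8
```

```bash

python3 -m handwheel '0 0.02 0 -0.2 0 -1.4 0.2;  0 0 0 0 0 0 0.2' >/dev/null; python3 g.py 7 11 &&
python3 -m handwheel '0 0.02 0 -0.1 0 -1.4 0.2;  0 0 0 0 0 0 0.2' >/dev/null&& python3 g.py 7 11 &&
python3 -m handwheel '0 0.02 0 -0.1 0 -1.4 0.2;  0 0 0 0 0 0 0.2' >/dev/null&& python3 g.py 7 11 &&
python3 -m handwheel '0 0.02 0 -0.1 0 -1.4 0.2;  0 0 0 0 0 0 0.2' >/dev/null&& python3 g.py 7 11 &&
python3 -m handwheel '0 0.02 0 -0.1 0 -1.4 0.2;  0 0 0 0 0 0 0.2' >/dev/null&& python3 g.py 7 11 &&
python3 -m handwheel '0 0.02 0 -0.1 0 -1.4 0.2;  0 0 0 0 0 0 0.2' >/dev/null&& python3 g.py 7 11 &&
python3 -m handwheel '0 0.02 0 -0.1 0 -1.4 0.2;  0 0 0 0 0 0 0.2' >/dev/null&& python3 g.py 7 11 &&
python3 -m handwheel '0 0.02 0 -0.1 0 -1.4 0.2;  0 0 0 0 0 0 0.2' >/dev/null&& python3 g.py 7 11
```

```text
t 7.2 tilt 0.261 z 167.2 Ftool [-1.4 -5.5 -1.1] My [ 0.79 -0.61 -0.08] grip 33.3
   lift 4.6
t 7.37 tilt 0.281 z 168.5 Ftool [-2.1 -5.5 -1.8] My [ 0.79 -0.58 -0.11] grip 33.3
   lift 2.1
t 7.53 tilt 0.301 z 169.8 Ftool [-1.9 -5.6 -2.5] My [ 0.89 -0.66 -0.14] grip 33.3
   lift 2.9
t 7.7 tilt 0.321 z 171.1 Ftool [-1.9 -5.8 -1.5] My [ 0.86 -0.68 -0.11] grip 33.3
   lift 4.1
t 7.87 tilt 0.341 z 172.1 Ftool [ 1.5 -4.7  2.4] My [ 0.74 -0.28 -0.02] grip 32.8
   lift 9.7
t 8.03 tilt 0.361 z 172.7 Ftool [ 2.7 -3.5 10.9] My [ 0.31 -0.07 -0.03] grip 31.9
   lift 17.7
```

The lift force rose from about 4 to 18 N at around 0.35 rad, so that is the stop. I'll ease back slightly and work out the door-swing twist.

```bash
python3 -m handwheel '0 -0.015 0 0 0 1.0 0.2; 0 -0.015 0 0 0 1.0 0.2; 0 0 0 0 0 0 0.2' >/dev/null; python3 g.py
cat > tw.py <<'E'
from h import *
t=r.sense();T=Ro.from_euler('xyz',t["tcp_rot"]);p=t["eef_pos"]-[441,27.8,0];p[2]=0
print("radius",np.hypot(*p[:2]),"door angle",np.arctan2(p[1],p[0])-np.arctan2(235,-86)-np.load("v.npy")[2]+2*np.pi)
for a in(.01,.02,.03,.04):print(a,(T.inv().apply([0,0,a])).round(4),T.inv().apply(np.cross([0,0,a],p)).round(2))
h=Ro.from_euler('z',t["tcp_rot"][2])
E
python3 tw.py
```

```text
t 8.28 tilt 0.328 z 171.4 Ftool [-2.7 -2.8  2.6] My [ 0.57 -0.52  0.09] grip 32.9
   lift 4.2
radius 249.26872597949168 door angle 6.267090454547146
0.01 [ 0.0032 -0.     -0.0095] [ 2.23 -0.82  0.76]
0.02 [ 0.0065 -0.     -0.0189] [ 4.46 -1.64  1.52]
0.03 [ 0.0097 -0.     -0.0284] [ 6.68 -2.46  2.28]
0.04 [ 0.0129 -0.     -0.0379] [ 8.91 -3.28  3.04]
```

```bash
cat > k.py <<'E'
import sys
from h import *
t=r.sense();T=Ro.from_euler('xyz',t["tcp_rot"]);F=T.inv().apply(t["contact_force"]);p=t["eef_pos"]-[441,27.8,0]
a=np.arctan2(p[1],p[0])-np.arctan2(235,-86)-np.load("v.npy")[2]
y=T.as_matrix()[:2,1];n=np.array([y[1],-y[0]])*1
pull=F[0]*np.cos(.33)+F[2]*np.sin(.33)
print("t",round(t["clock"],2),"door",round((a+3)%(2*np.pi)-3,3),"r",np.hypot(*p[:2]).round(1),"z",p[2].round(1),"Ft",F.round(1),"pull",pull.round(1),"grip",round(t["grasp_force"],1))
sys.exit(int(abs(F).max()>float(sys.argv[1])))
E
python3 -m handwheel '0.0032 0 -0.0095 2.2 -0.8 0.8 0.2; 0 0 0 0 0 0 0.2' >/dev/null; python3 k.py 12 &&
python3 -m handwheel '0.0032 0 -0.0095 2.2 -0.8 0.8 0.2; 0 0 0 0 0 0 0.2' >/dev/null; python3 k.py 12 &&
python3 -m handwheel '0.0032 0 -0.0095 2.2 -0.8 0.8 0.2; 0 0 0 0 0 0 0.2' >/dev/null; python3 k.py 12
```

```text
t 8.45 door -0.006 r 249.3 z 171.6 Ft [-2.1 -4.9  3. ] pull -1.0 grip 32.8
t 8.62 door 0.004 r 249.3 z 171.6 Ft [-1.9 -5.7  3.4] pull -0.7 grip 32.8
t 8.78 door 0.014 r 249.3 z 171.6 Ft [-1.8 -4.1  3.2] pull -0.7 grip 32.8
```

The door has moved 7 mm with no pull, so it is free. I'll keep swinging.

```bash

python3 -m handwheel '0.0065 0 -0.0189 4.46 -1.64 1.52 0.2; 0.0065 0 -0.0189 4.46 -1.64 1.52 0.2; 0.0065 0 -0.0189 4.46 -1.64 1.52 0.2' >/dev/null; python3 k.py 14 &&
python3 -m handwheel '0.0065 0 -0.0189 4.46 -1.64 1.52 0.2; 0.0065 0 -0.0189 4.46 -1.64 1.52 0.2; 0.0065 0 -0.0189 4.46 -1.64 1.52 0.2; 0.0065 0 -0.0189 4.46 -1.64 1.52 0.2; 0.0065 0 -0.0189 4.46 -1.64 1.52 0.2' >/dev/null; python3 k.py 14 &&
python3 -m handwheel '0.0097 0 -0.0284 6.68 -2.46 2.28 0.2; 0.0097 0 -0.0284 6.68 -2.46 2.28 0.2; 0.0097 0 -0.0284 6.68 -2.46 2.28 0.2; 0.0097 0 -0.0284 6.68 -2.46 2.28 0.2; 0.0097 0 -0.0284 6.68 -2.46 2.28 0.2' >/dev/null; python3 k.py 14; python3 g.py; python3 tw.py
```

```text
t 9.03 door 0.073 r 249.3 z 171.5 Ft [-3.9 -6.8  2.4] pull -2.9 grip 32.9
t 9.45 door 0.173 r 249.3 z 171.4 Ft [-3.3 -5.6  1.6] pull -2.6 grip 32.9
t 9.87 door 0.323 r 249.4 z 171.3 Ft [-2.2 -7.4  1.3] pull -1.7 grip 33.0
t 9.87 tilt 0.326 z 171.3 Ftool [-2.2 -7.4  1.3] My [ 1.16 -0.69  0.23] grip 33.0
   lift 6.4
radius 249.3753466279715 door angle 6.606385140037547
0.01 [ 0.0032 -0.     -0.0095] [ 2.23 -0.82  0.76]
0.02 [ 0.0065 -0.     -0.0189] [ 4.46 -1.63  1.53]
0.03 [ 0.0097 -0.0001 -0.0284] [ 6.69 -2.45  2.29]
0.04 [ 0.0129 -0.0001 -0.0379] [ 8.92 -3.26  3.05]
```

```bash

python3 -m handwheel '0.0097 0 -0.0284 6.68 -2.6 2.28 0.2; 0.0097 0 -0.0284 6.68 -2.6 2.28 0.2; 0.0097 0 -0.0284 6.68 -2.5 2.28 0.2; 0.0097 0 -0.0284 6.68 -2.46 2.28 0.2; 0.0097 0 -0.0284 6.68 -2.46 2.28 0.2' >/dev/null; python3 k.py 14 &&
python3 -m handwheel '0.0097 0 -0.0284 6.68 -2.46 2.28 0.2; 0.0097 0 -0.0284 6.68 -2.46 2.28 0.2; 0.0097 0 -0.0284 6.68 -2.46 2.28 0.2; 0.0097 0 -0.0284 6.68 -2.46 2.28 0.2; 0.0097 0 -0.0284 6.68 -2.46 2.28 0.2' >/dev/null; python3 k.py 14 &&
python3 -m handwheel '0.0097 0 -0.0284 6.68 -2.46 2.28 0.2; 0.0097 0 -0.0284 6.68 -2.46 2.28 0.2; 0.0097 0 -0.0284 6.68 -2.46 2.28 0.2; 0.0097 0 -0.0284 6.68 -2.46 2.28 0.2; 0.0097 0 -0.0284 6.68 -2.46 2.28 0.2' >/dev/null; python3 k.py 14; python3 g.py;python3 -c "
from h import *
print(r.sense()['qpos'])"
```

```text
t 10.28 door 0.473 r 249.3 z 171.2 Ft [-2.6 -9.6  0.9] pull -2.1 grip 33.1
t 10.7 door 0.622 r 249.4 z 171.1 Ft [ -3.7 -11.    0.4] pull -3.4 grip 33.1
t 11.12 door 0.771 r 249.4 z 171.0 Ft [ -2.3 -13.3   0.5] pull -2.0 grip 33.2
t 11.12 tilt 0.31 z 171.0 Ftool [ -2.3 -13.3   0.5] My [ 1.66 -0.79  0.43] grip 33.2
   lift 6.8
[ 0.0296261   0.53359806  1.58818771  0.37705606  1.06881462 -0.23062332]
```

```bash

python3 -m handwheel '0.0097 0 -0.0284 6.68 -2.9 2.28 0.2; 0.0097 0 -0.0284 6.68 -2.9 2.28 0.2; 0.0097 0 -0.0284 6.68 -2.8 2.28 0.2; 0.0097 0 -0.0284 6.68 -2.7 2.28 0.2; 0.0097 0 -0.0284 6.68 -2.6 2.28 0.2' >/dev/null; python3 k.py 18 &&
python3 -m handwheel '0.0097 0 -0.0284 6.68 -2.6 2.28 0.2; 0.0097 0 -0.0284 6.68 -2.6 2.28 0.2; 0.0097 0 -0.0284 6.68 -2.6 2.28 0.2; 0.0097 0 -0.0284 6.68 -2.6 2.28 0.2; 0.0097 0 -0.0284 6.68 -2.6 2.28 0.2' >/dev/null; python3 k.py 18 &&
python3 -m handwheel '0.0097 0 -0.0284 6.68 -2.6 2.28 0.2; 0.0097 0 -0.0284 6.68 -2.6 2.28 0.2; 0.0097 0 -0.0284 6.68 -2.6 2.28 0.2; 0.0097 0 -0.0284 6.68 -2.6 2.28 0.2; 0.0097 0 -0.0284 6.68 -2.6 2.28 0.2' >/dev/null; python3 k.py 18; python3 tw.py
```

```text
t 11.53 door 0.921 r 249.2 z 171.4 Ft [-3.  -9.1  2.5] pull -2.0 grip 33.0
t 11.95 door 1.07 r 249.2 z 171.4 Ft [-2.8 -8.1  2.6] pull -1.9 grip 32.9
t 12.37 door 1.22 r 249.1 z 171.5 Ft [-2.8 -7.4  2.5] pull -1.8 grip 32.9
radius 249.1081167162574 door angle 7.503519370673914
0.01 [ 0.0032 -0.     -0.0095] [ 2.23 -0.81  0.76]
0.02 [ 0.0065 -0.     -0.0189] [ 4.46 -1.62  1.52]
0.03 [ 0.0097 -0.     -0.0284] [ 6.69 -2.43  2.28]
0.04 [ 0.0129 -0.     -0.0379] [ 8.92 -3.23  3.04]
```

```bash

python3 -m handwheel '0.0097 0 -0.0284 6.68 -2.6 2.28 0.2; 0.0097 0 -0.0284 6.68 -2.6 2.28 0.2; 0.0097 0 -0.0284 6.68 -2.6 2.28 0.2; 0.0097 0 -0.0284 6.68 -2.6 2.28 0.2; 0.0097 0 -0.0284 6.68 -2.6 2.28 0.2' >/dev/null; python3 k.py 18 &&
python3 -m handwheel '0.0097 0 -0.0284 6.68 -2.6 2.28 0.2; 0.0097 0 -0.0284 6.68 -2.6 2.28 0.2; 0.0097 0 -0.0284 6.68 -2.6 2.28 0.2; 0.0065 0 -0.0189 4.46 -1.64 1.52 0.2; 0.0065 0 -0.0189 4.46 -1.64 1.52 0.2' >/dev/null; python3 k.py 18 &&
python3 -m handwheel '0.0065 0 -0.0189 4.46 -1.64 1.52 0.2; 0.0032 0 -0.0095 2.2 -0.8 0.8 0.2; 0.0032 0 -0.0095 2.2 -0.8 0.8 0.2; 0 0 0 0 0 0 0.2' >/dev/null; python3 k.py 18; python3 g.py
python3 -m handwheel '0 -0.03 0 0 0 2.1 0.2; 0 -0.03 0 0 0 2.1 0.2; 0 -0.03 0 0 0 2.1 0.2; 0 -0.03 0 0 0 2.1 0.2; 0 0 0 0 0 0 0.2' >/dev/null; python3 k.py 18;python3 g.py
```

```text
t 12.78 door 1.37 r 249.0 z 171.6 Ft [-2.9 -6.5  3. ] pull -1.8 grip 32.8
t 13.2 door 1.5 r 249.0 z 171.6 Ft [-3.7 -7.5  3.3] pull -2.4 grip 32.8
t 13.53 door 1.541 r 249.0 z 171.5 Ft [-1.6 -7.9  3.4] pull -0.4 grip 32.8
t 13.53 tilt 0.258 z 171.5 Ftool [-1.6 -7.9  3.4] My [ 1.09 -0.41  0.31] grip 32.8
   lift 5.8
t 13.95 door 1.551 r 249.9 z 163.5 Ft [-2.4 -7.5  3.5] pull -1.2 grip 32.8
t 13.95 tilt 0.163 z 163.5 Ftool [-2.4 -7.5  3.5] My [ 1.16 -0.44  0.3 ] grip 32.8
   lift 4.6
```

```bash

python3 -m handwheel '0 -0.03 0 0 0 2.1 0.2; 0 -0.03 0 0 0 2.1 0.2; 0 -0.03 0 0 0 2.1 0.2; 0 -0.03 0 0 0 2.1 0.2; 0 -0.03 0 0 0 2.1 0.2' >/dev/null; python3 k.py 18&&
python3 -m handwheel '0 -0.02 0 0 0 1.4 0.2; 0 -0.02 0 0 0 1.4 0.2; 0 0 0 0 0 0 0.2' >/dev/null; python3 k.py 18; python3 -c "
from h import *
print(r.sense()['tcp_rot'])"
```

```text
t 14.37 door 1.555 r 250.5 z 153.2 Ft [-0.6 -6.7  3.4] pull 0.5 grip 32.8
t 14.62 door 1.558 r 250.6 z 150.3 Ft [-1.6 -7.6  3.5] pull -0.3 grip 32.8
[-3.14108729 -0.01836985  2.40831443]
```

```bash

python3 -m handwheel '0 0 0 0 -0.5 0 0.2; 0 0 0 0 0 0 0.4;0 0 0 0 0 0 0.6;0 0 0 0 0 0 0.8;0 0 0 0 0 0 0.9'; python3 k.py 18
python3 -m handwheel '0 0 0 0 0 0 0.9;0 0 0 0 0 -5 0.9;0 0 0 0 0 -10 0.9;0 0 0 0 0 -15 0.9;0 0 0 0 0 -20 0.9'; python3 k.py 18
python3 -m handwheel '0 0 0 0 0 -20 0.9;0 0 0 0 0 -20 0.9;0 0 0 0 0 -20 0.9;0 0 0 0 0 0 0.9;0 0 0 0 0 0 0.9'
python3 - <<'E'
from h import *
c=[cams.grab_frame(n)[:,:,::-1] for n in("scene","side")]
cv2.imwrite("pics/f.png",cv2.resize(np.vstack([c[0][100:400],c[1][60:340]]),None,fx=1,fy=1))
E
```

```text
clock: 15.03
eef_pos: [536.0, 260.8, 151.3]
tcp_rot: [3.139, -0.019, 2.408]
contact_force: [0.4, -0.3, -0.5]
opening: 0.806
grasp_force: 0.0
t 15.03 door 1.554 r 251.6 z 151.3 Ft [-0.5  0.   0.5] pull -0.3 grip 0.0
clock: 15.45
eef_pos: [535.3, 259.4, 201.0]
tcp_rot: [-3.141, -0.02, 2.408]
contact_force: [0.1, 0.3, 0.1]
opening: 0.904
grasp_force: 0.0
t 15.45 door 1.555 r 250.0 z 201.0 Ft [ 0.2  0.3 -0.1] pull 0.1 grip 0.0
clock: 15.87
eef_pos: [537.4, 259.2, 262.7]
tcp_rot: [3.138, -0.018, 2.408]
contact_force: [0.2, 0.3, -0.9]
opening: 0.899
grasp_force: 0.0
```

View pics/f.png

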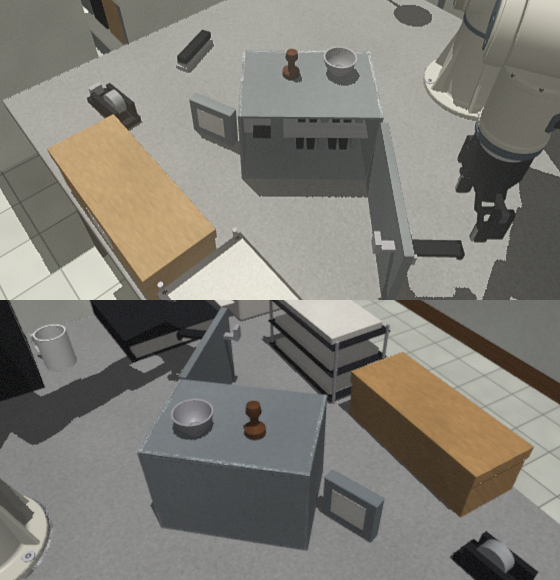

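The picture shows the door at about a right angle (edge near (395,195), paddle tip near (460,248)). The gripper is clear, and the bowl, stamp and case have not moved. I'll hand it in.

```bash
python3 -c "
from rig import r
print(r.sign_off())"
```

```text
the job is handed in; nothing more can be done
None
```

The job is handed in: I lifted the paddle to its stop with the door shut (about 13 N above the spring), swung the door free to about 89° and let go, and the bowl, stamp and case were not moved, all in about 16 s.

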